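# Press a bearing home with a bar clamp and let the clamp off

## Task

Use the one-handed bar clamp on the board to press the bearing home in its housing: squeeze the clamp's sprung trigger towards its grip, again and again, until the bearing bottoms in its bore and is pressed firmly there (some 13 N from the pad, never more than 18 N or the bearing is spoiled), and keep it pressed for a second. Then push the release tab right down so that the jaw springs fully open and leaves the bearing seated. Work the clamp by trigger and tab only, do not touch the bearing or the moving jaw, and leave the other things where they are.

Things in the scene. Friction and masses are not known exactly. Their poses are not given: they have to be found in the camera images.
- clamp: Bar clamp screwed on a plywood board 90 x 300 x 12 mm, fixed to the worktop. Origin: on the worktop under the middle of the fixed black grip; z up; the bar runs along y, jaws at +y; board from y -80 to +220 mm. Grey mechanism case: 46 mm wide, y -70 to +80 mm, top at z 52 mm. Fixed near jaw: y 104 to 136 mm, 62 mm wide, top at z 106 mm; it carries the round aluminium bearing housing.
- grip_front (a point): Middle of the fixed grip's face that looks to the trigger (+y of the clamp), at z 85 mm. The grip is an upright black post 30 mm wide (x), 18 mm thick (y -9 to +9 mm), top at z 108 mm.
- trigger (a joint): Trigger travel towards the grip (-y of the clamp), m: 0 rest, 0.022 stop. It springs back. Its springs alone take 2 to 4 N; while it walks the bar 6 to 10 N (most as a tooth clicks); the pad's pressing force adds 1 to 1. After about 5 mm a pawl takes the bar along, mm for mm; a second pawl holds it in 6 mm steps when the trigger returns, so it may slip back up to 6 mm. Takes 2 to 6 strokes.
- trigger_front (a point): Middle of the trigger's front face, which looks away from the grip (to +y of the clamp), at z 85 mm; moves with the trigger, 46 mm from the origin at rest. The trigger is an upright black paddle 26 mm wide (x), 12 mm thick (y), from z 53 to 107 mm; 58 mm are free in front of it up to the near jaw.
- tab_top (a point): Middle of the upper face of the release tab, a steel plate 30 x 26 mm behind the grip (40 mm to -y of its middle), at z 69 mm when up. It moves straight down against 1 to 3 N, and dips up to 4 mm by itself when teeth click past.
- release_tab (a joint): How far the release tab is pressed down, m: 0 up, 0.010 stop. From about 0.006 on, with the trigger at rest, the bar is free and springs open. The tab springs up when let go.
- bar (a joint): Position of the sliding bar with the far jaw, m: 0 fully open, growing towards the near jaw (at most 0.055). At 0 the pad's face is 26 mm from the bearing's face when joint bearing is 0. Teeth hold the bar wherever it starts.
- jaw_mid (a point): On the far jaw (grey plate on the bar, 30 mm wide, top at z 100 mm), middle of its face towards the bearing, at z 75 mm. A black round sprung pad, 32 mm across, stands out 18 mm from it towards the bearing and yields 1 mm for every 4 N.
- bearing (a joint): How far the bearing has been pushed into its housing, m. It starts at 0 to 0.002 and bottoms on a shoulder whose depth differs from part to part, between 0.006 and 0.012. It slides at about 5 to 6 N and stays where it is left.
- bearing_face (a point): Middle of the bearing's outer face (towards the far jaw). The bearing is a steel ring of 42 mm diameter, 13 mm thick, axis along the bar.
- tape_roll: Black roll of tape, 75 mm across, 18 mm high, a bystander.
- spare_bearing: Spare bearing, 42 mm across, lying flat on the worktop, a bystander.
- terminal_block: Terminal strip, 72 mm long, a bystander.
- bnc_adapter: Small tee adapter, 38 mm, a bystander.

How it is judged:
By the outcome, as a careful person would: the job done as asked, in the order asked, and still so for the second after the job is handed in, with the robot touching nothing.
It also fails if it takes over 64 s, if anything falls off the work surface, if the arm or the gripper's body presses on something with over 40 N, if the wrist force passes 120 N, or if a joint passes its speed limit or range.

## Robot

A 6-joint arm with a two-finger parallel gripper is mounted at the origin on a cart in front of the work surface, level with it; the furniture and walls round the work are solid. World frame = base frame: x ahead of the robot, y to its left, z up, the work surface at z = 0. Lengths are in mm, angles in rad, forces in N, time in s.
With the tool pointing down it reaches from about 350 to 800 mm from the base axis. Payload 7.3 kg.
Tool frame: the origin (TCP) lies midway between the tips of the shut fingers; the grasp point (between the pads) lies 19 mm behind it (bot.grasp_offset is the distance from the TCP to the grasp point, in mm); z points along the fingers, y is the line along which they close (so a half turn about z gives the same grasp; the last joint's range is limited). The gripper opens to 85 mm and grips with 20 to 120 N. Pads are 22 mm wide; open, the fingers measure 114 mm over their backs; the gripper's body (76 mm by 85 mm) begins 54 mm behind the grasp point. The pads swing forward as they close: fully open they stand 13 mm farther back than shut.
Start: joints at [-1.32, 0.342, 1.524, -0, 1.275, -0.146], TCP at [202.92, -484.219, 231.322] pointing down, gripper open.
Joint ranges: [-2.53, 2.53], [-0.77, 2.02], [0.04, 2.7], [-1, 4.14], [0.28, 2.66], [-3.11, 3.11]. Speed limits (rad/s): [2.57, 2.57, 3.14, 3.14, 3.14, 3.14].

## Interface

Orientations are given as a unit quaternion [w, x, y, z].
In Python, from workcell import monitor, optics, bot gives the robot as it stands.
- The arm moves only by the tool apply_moves, never from a script. Its argument "motion" is a list that holds one entry, the list of rows, each a list of 7 numbers: the shift along the tool's x, y, z in mm, then the turn, a rotation vector about the tool's x, y, z in rad, then the opening, from 0 (shut) to 1 (fully open). In form: [[[x, y, z, wx, wy, wz, fingers], ...]]. A call has 1 to 5 rows; each row shifts and turns the commanded pose from where the row before left it, along the tool's axes as they then stand; what a row does not reach is not made up. A row lasts 1/10 s, in which the tool goes at most 50 mm and 8.59 degrees, less where a joint would pass 70% of its speed; a pose out of reach is approached as far as the arm can. A call with a gripper value outside its range is refused whole. The fingers move at their own pace and stop on an object; "force" is the grip in N (left out, the last holds). Time passes only in rows, so rows that do not move let the fingers close. It gives the time, the measured TCP pose, the force, the opening and the grip force at its end, in the units of the state.
- monitor.observe(): the state, without advancing time (a new reading comes with each control period).
- optics.grab_frame(name): name is "scene" or "top"; returns (picture, depth): 420x560x3 uint8, red, green, blue; 420x560 float32, mm along the optical axis (not along the pixel's ray), 0 where there is no reading.
- optics.camera_info(name): a dict with "mtx" (3x3 intrinsics, pixels), "R" (3x3) and "t" (3): a world point X has camera coordinates R X + t. Camera axes: x right, y down, z forward; pixel columns grow to the right and rows downward; lengths in mm; the calibration is good to about 2 mm. A picture is of the moment at which its call begins. camera_info takes no time and is no camera call.
- bot.job_done(): hands the job in; it is judged then, once.
Trained networks look in the newest picture that a camera, given by its name, has taken for a name from the list of things; names that differ only in an ending like _2 or _b are one class to them, and where a whole thing is asked for, a point or a joint stands for the part that bears it (a point fixed in the world has none). Each returns a list of dicts, best first, with "score" (0 to 1); they miss things now and then, are a little off and sometimes report something else, mostly with a low value. They report only what shows in the picture. A call takes as long as a camera call.
- optics.recognise(camera, target): "location" ([column, row] in pixels, amid what is visible of it).
- optics.regions_of(camera, target): "pixels" (420x560 bool, what is visible of it) and "location" ([column, row] in pixels, amid what is visible of it).
- optics.spot_point(camera, target): "location" ([column, row] in pixels: a listed point, or the origin of a listed thing).
The state is a dict: "time": time; "qpos": joint angles; "joint_velocities": joint speeds; "joint_torque": joint torques, N m; "tcp_pos": TCP position; "orientation": TCP orientation; "ft_force": force on the tool from outside, world axes, zero at the start; "wrist_torque": the same for the moment, N m; "opening": opening from 0.0 (shut) to 1.0 (fully open); "grasp_force": force on a finger pad.
Only numpy, scipy, OpenCV 4.12 (cv2) and the standard library are available. Lean on these libraries where they do the work, as an engineer would, in place of code of your own. Each camera call takes 0.05 s, during which the arm holds its last target. There are 200 camera calls.

## Working session

There is one attempt and no reset: what is moved stays moved. The work goes in short steps, Python scripts to look and compute and a tool call to move; the robot and the scene stay as the last step left them, time stands still between calls to the robot, and variables do not carry over. Pictures are saved under pics/ and viewed, at most 10 in all, crops included, and the job is handed in when it is done.

Besides the shell and the picture viewer there is one more tool, called as name(argument=value, ...) on one line, values as JSON. apply_moves: Moves the arm, as the interface text tells. Its arguments: {"type":"object","properties":{"motion":{"type":"array","items":{"type":"array","items":{"type":"array","items":{"type":"number"}}}},"force":{"type":"number"}},"required":["motion"]}

```bash
mkdir -p pics
cat > h.py <<'E'
from workcell import monitor, optics, bot
import numpy as np, cv2
def deproj(cam,px,depth,r=1):
    i=optics.camera_info(cam);K,R,t=map(np.array,(i["mtx"],i["R"],i["t"]))
    c,w=int(round(px[0])),int(round(px[1]))
    d=depth[max(0,w-r):w+r+1,max(0,c-r):c+r+1];d=np.median(d[d>0])
    return R.T@(np.linalg.inv(K)@[px[0],px[1],1]*d-t)
def proj(cam,X):
    i=optics.camera_info(cam);K,R,t=map(np.array,(i["mtx"],i["R"],i["t"]))
    p=K@(R@np.array(X)+t);return p[:2]/p[2]
E
python3 - <<'E'
from h import *
np.set_printoptions(precision=1,suppress=True)
for cam in("scene","top"):
    p,d=optics.grab_frame(cam);cv2.imwrite(f"pics/{cam}0.png",p[:,:,::-1])
    i=optics.camera_info(cam);print(cam,"campos",-np.array(i["R"]).T@np.array(i["t"]))
    for n in("clamp","grip_front","trigger_front","tab_top","jaw_mid","bearing_face"):
        for r in optics.spot_point(cam,n)[:2]:
            print(n,round(r["score"],2),np.array(r["location"]),deproj(cam,r["location"],d))
print(monitor.observe())
E
```

```text
scene campos [161.7 587.8 610.1]
clamp 0.87 [306.2 238.5] [495.6  56.4  35.6]
grip_front 0.89 [303.1 204.4] [518.4  34.   88. ]
grip_front 0.16 [304.4 237.6] [493.6  65.6  45.7]
trigger_front 0.8 [290.5 218.6] [519.5  71.2  80.5]
tab_top 0.4 [310.3 198.5] [510.1  24.2  98.6]
jaw_mid 0.62 [251.4 279.1] [376.5 345.  260.4]
bearing_face 0.92 [265.5 260.1] [498.5 170.4  73.1]
top campos [ 441.2   78.1 1096.7]
clamp 0.8 [311.2 243.9] [517.5  31.9 106.6]
grip_front 0.77 [305.4 240.8] [528.3  40.2  40.7]
trigger_front 0.71 [288.8 244.1] [516.9  72.5  95.2]
tab_top 0.56 [334.7 236.8] [534.8 -13.8  70.4]
jaw_mid 0.6 [210.9 256.9] [489.5 213.5  99.6]
bearing_face 0.6 [235.9 253.3] [497.4 168.6  96.7]
bearing_face 0.48 [336.8 234.6] [539.  -17.6  71. ]
{'time': 0.7, 'qpos': array([-1.3,  0.3,  1.5,  0. ,  1.3, -0.1]), 'joint_velocities': array([-0.,  0.,  0., -0.,  0., -0.]), 'joint_torque': array([ -0. , -43.3, -24.6,  -0. ,   0. ,   0. ]), 'tcp_pos': array([ 202.9, -484.2,  231.3]), 'orientation': array([0. , 1. , 0.2, 0. ]), 'ft_force': array([ 0.1, -0.9,  0. ]), 'wrist_torque': array([ 0.1, -0. ,  0.1]), 'grasp_force': 0.0, 'opening': 0.997653106249877}
```

View pics/scene0.png

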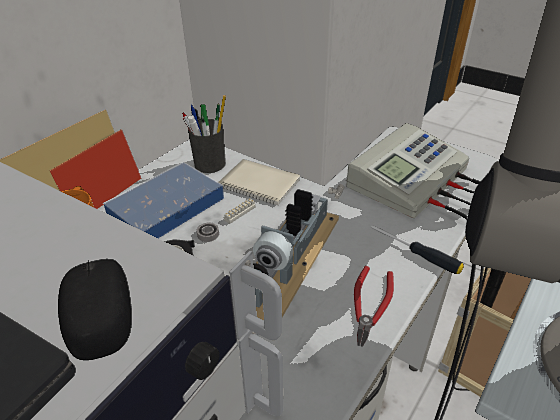

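View pics/top0.png

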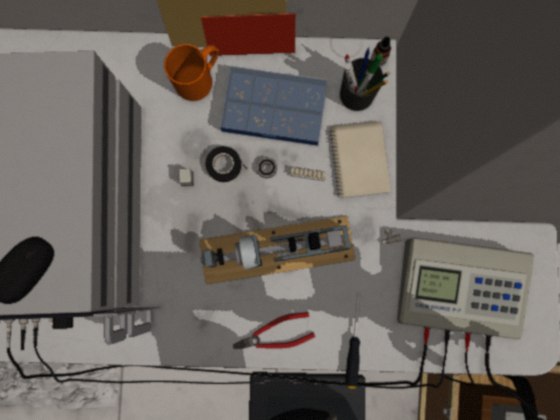

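The scene view shows the clamp (trigger about 291,219, grip about 303,204). In the top view it lies along world y: housing at about 248,252, trigger 291,243, grip 314,241, tab 340,237. Next I'll fit the clamp pose from the depth.

Run:
```python
from h import *
from scipy.spatial.transform import Rotation as Ro
np.set_printoptions(precision=2,suppress=True)
p,d=optics.grab_frame("top")
i=optics.camera_info("top");K,R,t=map(np.array,(i["mtx"],i["R"],i["t"]))
v,u=np.mgrid[:420,:560];P=(np.stack([u,v,np.ones_like(u)],-1)@np.linalg.inv(K).T*d[...,None]-t)@R
box=(u>195)&(u<362)&(v>210)&(v<288)&(d>0)
Z=P[...,2]
print("table z",np.median(Z[(u>200)&(u<360)&(v>295)&(v<305)]))
for lo,hi in((6,20),(45,58),(64,76),(85,97),(97,104),(104,113)):
    m=(box&(Z>lo)&(Z<hi)).astype(np.uint8);n,l,s,c=cv2.connectedComponentsWithStats(m)
    for k in range(1,n):
        if s[k,4]>25:
            q=P[l==k];print((lo,hi),s[k,4],"px",c[k],"mean",q.mean(0),cv2.minAreaRect(q[:,:2].astype(np.float32)))
r=optics.regions_of("top","clamp")[0]["pixels"]&(Z<130)
print("clamp mask",cv2.minAreaRect(P[r][:,:2].astype(np.float32)))
for n in("trigger","release_tab","bar"):
  for q in optics.regions_of("top",n)[:1]:print(n,q["score"],P[q["pixels"]&(d>0)].mean(0),np.median(P[q["pixels"]&(d>0)][:,2]))
o=monitor.observe()["orientation"];print(o);print(Ro.from_quat(o,scalar_first=True).as_matrix())
cv2.imwrite("pics/topc.png",cv2.resize(p[200:300,185:375,::-1],None,fx=4,fy=4,interpolation=cv2.INTER_CUBIC))
```

```text
table z 1.0940214599914038
(6, 20) 3731 px [272.2  251.39] mean [507.96 104.32  13.05] ((513.14453125, 94.61524963378906), (93.5484619140625, 300.0258483886719), 10.49661636352539)
(6, 20) 31 px [323.03 234.84] mean [543.29   4.44  13.86] ((543.392822265625, 4.081996917724609), (7.674796104431152, 14.058342933654785), 10.729907989501953)
(6, 20) 31 px [340.03 244.68] mean [524.66 -29.74  13.08] ((523.4822387695312, -28.52521324157715), (11.035049438476562, 28.523225784301758), 33.90803527832031)
(6, 20) 37 px [325.49 246.49] mean [520.33  -0.93  12.65] ((520.8289794921875, -1.537531852722168), (8.85605239868164, 16.0382022857666), 10.402132987976074)
(6, 20) 63 px [298.22 251.41] mean [509.12  52.96  12.92] ((508.0842590332031, 61.77825164794922), (8.844019889831543, 52.75986862182617), 12.429790496826172)
(45, 58) 757 px [311.63 242.44] mean [524.5   28.6   52.75] ((525.0974731445312, 30.392452239990234), (46.17832565307617, 149.573974609375), 10.865447044372559)
(64, 76) 214 px [334.34 237.78] mean [533.01 -13.15  70.08] ((533.27392578125, -13.475479125976562), (29.56633758544922, 
[... 1316 characters left out ...]
455528259277)
(104, 113) 284 px [250.72 249.98] mean [503.59 141.14 106.7 ] ((503.39080810546875, 143.60682678222656), (55.29762268066406, 31.81635093688965), 10.561356544494629)
(104, 113) 80 px [292.9  242.84] mean [518.47  65.17 107.56] ((518.349365234375, 65.13768005371094), (25.057525634765625, 11.10212230682373), 12.810785293579102)
clamp mask ((513.128173828125, 94.89611053466797), (93.21902465820312, 304.8931579589844), 11.12978744506836)
trigger 0.71 [518.62  64.78  98.38] 106.32382502716607
release_tab 0.72 [532.97 -13.49  70.2 ] 70.26121277030057
bar 0.91 [500.61 158.06  63.6 ] 43.868544845060114
[0.   0.98 0.2  0.  ]
[[ 0.92  0.39  0.  ]
 [ 0.39 -0.92 -0.  ]
 [-0.    0.   -1.  ]]
```

View pics/topc.png

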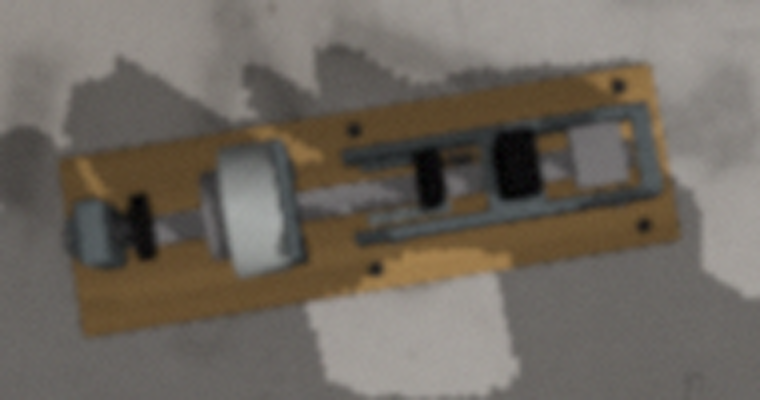

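apply_moves(motion=[[[32.1,-26,0,0,0,-0.0847,0],[34.2,-23.2,0,0,0,-0.0847,0],[36,-20.2,0,0,0,-0.0847,0],[37.6,-17.1,0,0,0,-0.0847,0],[38.9,-13.9,0,0,0,-0.0847,0]]])

```text
time: 1.45
tcp_pos: [301.1, -300.8, 231.4]
orientation: [0.0, 0.916, 0.4, 0.0]
ft_force: [0.3, -0.6, 0.5]
opening: 0.144
grasp_force: 0.0
```

apply_moves(motion=[[[39.9,-10.5,0,0,0,-0.0847,0],[40.7,-7.1,0,0,0,-0.0847,0],[41.1,-3.6,0,0,0,-0.0847,0],[41.3,0,0,0,0,-0.0847,0],[41.2,3.3,0,0,0,-0.0847,0]]])

```text
time: 1.95
tcp_pos: [399.1, -118.9, 231.6]
orientation: [0.0, 0.812, 0.584, 0.0]
ft_force: [1.1, -0.2, 0.5]
opening: 0.004
grasp_force: 0.0
```

apply_moves(motion=[[[40.7,6.8,0,0,0,-0.0847,0],[40,10.2,0,0,0,-0.0847,0],[39,13.6,0,0,0,-0.0847,0],[37.7,16.8,0,0,0,-0.0847,0],[36.2,20,0,0,0,-0.0847,0]]])

```text
time: 2.45
tcp_pos: [496.7, 63.2, 231.4]
orientation: [0.0, 0.671, 0.742, 0.0]
ft_force: [0.2, -0.7, 0.1]
opening: -0.002
grasp_force: 0.0
```

apply_moves(motion=[[[34.3,22.9,0,0,0,-0.0847,0],[0,0,0,0,0,0,0],[0,0,0,0,0,0,0]]])

```text
time: 2.75
tcp_pos: [515.5, 98.5, 230.8]
orientation: [-0.0, 0.64, 0.769, -0.0]
ft_force: [-0.5, -0.4, -0.1]
opening: -0.0
grasp_force: 0.0
```

apply_moves(motion=[[[1.8,-3.5,35,0,0,0,0],[0,0,45,0,0,0,0],[0,0,45,0,0,0,0],[0,0,29,0,0,0,0],[0,0,0,0,0,0,0]]])

```text
time: 3.25
tcp_pos: [508.7, 97.5, 74.0]
orientation: [-0.003, 0.641, 0.767, -0.003]
ft_force: [-0.6, 0.2, -0.3]
opening: 0.003
grasp_force: 0.0
```

apply_moves(motion=[[[-4,0,0,0,0,0,0],[-4,0,0,0,0,0,0],[0,0,0,0,0,0,0]]])

```text
time: 3.55
tcp_pos: [514.7, 90.3, 79.2]
orientation: [0.002, 0.641, 0.768, 0.001]
ft_force: [0.7, -0.5, 0.2]
opening: -0.007
grasp_force: 0.0
```

```bash
cat > s.py <<'E'
from h import *
s=monitor.observe();a=np.array([-.184,.983,0]);G=np.array([525.5,25.9,0])
print("t %.2f cy %.2f cx %.2f z %.1f  F %.2f"%(s["time"],(s["tcp_pos"]-G)@a,(s["tcp_pos"]-G)@[.983,.184,0],s["tcp_pos"][2],s["ft_force"]@a),s["ft_force"])
E
python3 s.py
python3 - <<'E'
from h import *
p,d=optics.grab_frame("scene");cv2.imwrite("pics/s1.png",cv2.resize(p[150:310,210:370,::-1],None,fx=3.7,fy=3.7,interpolation=cv2.INTER_CUBIC))
E
```

```text
t 3.55 cy 65.27 cx 1.19 z 79.2  F -0.58 [ 0.66749334 -0.46899406  0.15501985]
```

View pics/s1.png

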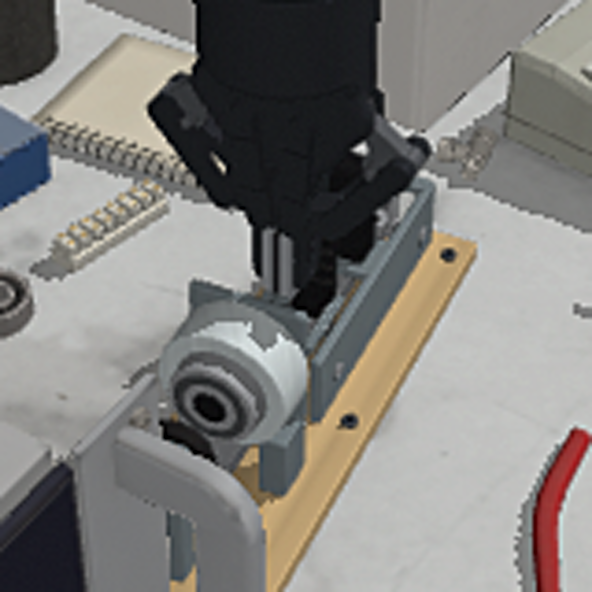

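The crop shows the shut fingers between the housing and the trigger, clear of both. Now I'll ease up to contact.

apply_moves(motion=[[[-3,0,0,0,0,0,0],[-2,0,0,0,0,0,0],[-1,0,0,0,0,0,0],[0,0,0,0,0,0,0]]])

```text
time: 4.0
tcp_pos: [514.4, 85.1, 77.3]
orientation: [0.0, 0.64, 0.768, 0.0]
ft_force: [0.1, -0.3, 0.1]
opening: -0.001
grasp_force: 0.0
```

```bash
python3 s.py
```

```text
t 4.00 cy 60.18 cx 0.00 z 77.3  F -0.33 [ 0.06739923 -0.32164674  0.08455986]
```

apply_moves(motion=[[[-2,0,0,0,0,0,0],[-1,0,0,0,0,0,0],[0,0,0,0,0,0,0]]])

```text
time: 4.3
tcp_pos: [514.8, 82.4, 77.2]
orientation: [-0.0, 0.64, 0.768, 0.0]
ft_force: [-0.5, 1.5, 0.5]
opening: -0.004
grasp_force: 0.8
```

```bash
python3 s.py
```

```text
t 4.30 cy 57.49 cx -0.12 z 77.2  F 1.59 [-0.54002797  1.52070973  0.54332592]
```

apply_moves(motion=[[[-2,0,0,0,0,0,0],[-2,0,0,0,0,0,0],[0,0,0,0,0,0,0]]])

```text
time: 4.6
tcp_pos: [515.6, 78.4, 77.2]
orientation: [-0.0, 0.64, 0.768, 0.0]
ft_force: [-0.9, 3.4, -0.2]
opening: -0.002
grasp_force: 1.6
```

apply_moves(motion=[[[-2,0,0,0,0,0,0],[-2,0,0,0,0,0,0],[0,0,0,0,0,0,0]]])

```text
time: 4.9
tcp_pos: [516.2, 75.1, 77.3]
orientation: [-0.0, 0.64, 0.768, 0.0]
ft_force: [-0.1, 7.1, 0.3]
opening: -0.004
grasp_force: 3.5
```

apply_moves(motion=[[[-2,0,0,0,0,0,0],[-2,0,0,0,0,0,0],[0,0,0,0,0,0,0]]])

```text
time: 5.2
tcp_pos: [516.9, 71.2, 77.3]
orientation: [-0.0, 0.64, 0.768, 0.0]
ft_force: [-0.8, 6.9, 0.1]
opening: -0.003
grasp_force: 3.6
```

apply_moves(motion=[[[-2,0,0,0,0,0,0],[-2,0,0,0,0,0,0],[0,0,0,0,0,0,0]]])

```text
time: 5.5
tcp_pos: [517.7, 67.1, 77.3]
orientation: [-0.0, 0.64, 0.768, 0.0]
ft_force: [0.3, 4.7, 0.3]
opening: 0.001
grasp_force: 3.2
```

apply_moves(motion=[[[-2,0,0,0,0,0,0],[-2,0,0,0,0,0,0],[0,0,0,0,0,0,0]]])

```text
time: 5.8
tcp_pos: [518.4, 63.5, 77.3]
orientation: [-0.001, 0.64, 0.768, 0.001]
ft_force: [-0.9, 8.8, -0.7]
opening: -0.002
grasp_force: 3.9
```

```bash
python3 s.py
```

```text
t 5.80 cy 38.29 cx -0.05 z 77.3  F 8.87 [-0.92615679  8.8489015  -0.73337296]
```

apply_moves(motion=[[[-1.5,0,0,0,0,0,0],[0,0,0,0,0,0,0]]])

```text
time: 6.0
tcp_pos: [518.7, 61.9, 77.3]
orientation: [-0.0, 0.64, 0.768, 0.0]
ft_force: [-0.2, 7.4, 0.1]
opening: 0.0
grasp_force: 3.5
```

```bash
cat > jaw.py <<'E'
from h import *
p,d=optics.grab_frame("top")
i=optics.camera_info("top");K,R,t=map(np.array,(i["mtx"],i["R"],i["t"]))
v,u=np.mgrid[:420,:560];P=(np.stack([u,v,np.ones_like(u)],-1)@np.linalg.inv(K).T*d[...,None]-t)@R
Q=P-[525.5,25.9,0];cy=Q@[-.184,.983,0];cx=Q@[.983,.184,0]
m=(abs(cx)<12)&(cy>158)&(cy<215)&(P[...,2]>96)&(P[...,2]<104)
print("jaw plate cy mean %.2f min %.1f max %.1f n %d"%(cy[m].mean(),cy[m].min(),cy[m].max(),m.sum()))
m=(abs(cx)<10)&(cy>138)&(cy<200)&(P[...,2]>84)&(P[...,2]<96)
h,e=np.histogram(cy[m],np.arange(138,202,2));print(dict(zip(e[:-1].astype(int).tolist(),h.tolist())))
E
python3 s.py;python3 jaw.py
```

```text
t 6.00 cy 36.65 cx -0.04 z 77.3  F 7.30 [-0.15861905  7.39664383  0.11429136]
jaw plate cy mean 179.86 min 173.2 max 187.2 n 98
{138: 5, 140: 6, 142: 5, 144: 4, 146: 0, 148: 0, 150: 0, 152: 0, 154: 6, 156: 11, 158: 14, 160: 11, 162: 6, 164: 1, 166: 3, 168: 2, 170: 2, 172: 8, 174: 1, 176: 0, 178: 0, 180: 0, 182: 0, 184: 0, 186: 0, 188: 0, 190: 1, 192: 0, 194: 0, 196: 0, 198: 0}
```

apply_moves(motion=[[[6,0,0,0,0,0,0],[8,0,0,0,0,0,0],[8,0,0,0,0,0,0],[1,0,0,0,0,0,0],[0,0,0,0,0,0,0]]])

```text
time: 6.55
tcp_pos: [514.6, 83.8, 77.3]
orientation: [0.0, 0.64, 0.768, -0.0]
ft_force: [-0.4, -0.3, -0.5]
opening: -0.003
grasp_force: 0.0
```

```bash
python3 s.py;python3 jaw.py
```

```text
t 6.55 cy 58.95 cx -0.03 z 77.3  F -0.20 [-0.39563396 -0.27897666 -0.5257896 ]
jaw plate cy mean 184.59 min 166.1 max 192.0 n 100
{138: 0, 140: 0, 142: 0, 144: 0, 146: 0, 148: 0, 150: 0, 152: 0, 154: 0, 156: 0, 158: 1, 160: 15, 162: 11, 164: 11, 166: 11, 168: 0, 170: 4, 172: 4, 174: 3, 176: 4, 178: 6, 180: 0, 182: 0, 184: 0, 186: 0, 188: 0, 190: 0, 192: 1, 194: 1, 196: 0, 198: 0}
```

apply_moves(motion=[[[-5,0,0,0,0,0,0],[-4,0,0,0,0,0,0],[-4,0,0,0,0,0,0],[0,0,0,0,0,0,0]]])

```text
time: 7.0
tcp_pos: [517.0, 71.3, 77.4]
orientation: [-0.001, 0.641, 0.768, 0.001]
ft_force: [-0.7, 6.9, 0.3]
opening: 0.001
grasp_force: 3.5
```

apply_moves(motion=[[[-2,0,0,0,0,0,0],[0,0,0,0,0,0,0]]])

```text
time: 7.2
tcp_pos: [517.3, 69.7, 77.4]
orientation: [-0.001, 0.641, 0.768, 0.001]
ft_force: [-0.5, 8.3, 1.3]
opening: -0.001
grasp_force: 4.2
```

apply_moves(motion=[[[-2,0,0,0,0,0,0],[0,0,0,0,0,0,0]]])

```text
time: 7.4
tcp_pos: [517.7, 67.5, 77.3]
orientation: [-0.0, 0.64, 0.768, 0.001]
ft_force: [-0.2, 7.4, 2.1]
opening: -0.001
grasp_force: 3.4
```

apply_moves(motion=[[[-2,0,0,0,0,0,0],[0,0,0,0,0,0,0]]])

```text
time: 7.6
tcp_pos: [518.1, 65.5, 77.4]
orientation: [-0.001, 0.641, 0.768, 0.001]
ft_force: [-0.7, 7.5, 0.3]
opening: 0.0
grasp_force: 3.8
```

apply_moves(motion=[[[-2,0,0,0,0,0,0],[0,0,0,0,0,0,0]]])

```text
time: 7.8
tcp_pos: [518.4, 64.0, 77.4]
orientation: [-0.001, 0.641, 0.768, 0.001]
ft_force: [-0.8, 9.7, 1.4]
opening: -0.0
grasp_force: 4.7
```

apply_moves(motion=[[[-1.5,0,0,0,0,0,0],[0,0,0,0,0,0,0]]])

```text
time: 8.0
tcp_pos: [518.5, 63.0, 77.4]
orientation: [-0.001, 0.641, 0.768, 0.001]
ft_force: [-0.2, 12.3, 1.2]
opening: -0.004
grasp_force: 5.8
```

```bash
python3 s.py; python3 jaw.py
```

```text
t 8.00 cy 37.73 cx -0.01 z 77.4  F 12.16 [-0.21983343 12.32495734  1.16717263]
jaw plate cy mean 169.04 min 162.4 max 176.3 n 89
{138: 5, 140: 9, 142: 4, 144: 4, 146: 11, 148: 14, 150: 10, 152: 10, 154: 1, 156: 3, 158: 4, 160: 1, 162: 7, 164: 0, 166: 0, 168: 0, 170: 0, 172: 0, 174: 1, 176: 1, 178: 0, 180: 0, 182: 0, 184: 0, 186: 0, 188: 0, 190: 0, 192: 0, 194: 0, 196: 0, 198: 0}
```

apply_moves(motion=[[[7,0,0,0,0,0,0],[7,0,0,0,0,0,0],[7.5,0,0,0,0,0,0],[0,0,0,0,0,0,0]]])

```text
time: 8.45
tcp_pos: [514.7, 83.1, 77.3]
orientation: [0.0, 0.64, 0.768, -0.0]
ft_force: [-0.6, -1.1, -0.2]
opening: 0.003
grasp_force: 0.0
```

```bash
python3 s.py; python3 jaw.py
```

```text
t 8.45 cy 58.22 cx -0.11 z 77.3  F -1.00 [-0.56431707 -1.12771251 -0.24622267]
jaw plate cy mean 172.54 min 165.9 max 180.2 n 96
{138: 0, 140: 0, 142: 0, 144: 0, 146: 0, 148: 0, 150: 0, 152: 2, 154: 4, 156: 0, 158: 3, 160: 0, 162: 1, 164: 3, 166: 4, 168: 0, 170: 0, 172: 0, 174: 0, 176: 0, 178: 1, 180: 1, 182: 0, 184: 0, 186: 0, 188: 0, 190: 0, 192: 0, 194: 0, 196: 0, 198: 0}
```

apply_moves(motion=[[[-5,0,0,0,0,0,0],[-4,0,0,0,0,0,0],[-1,0,0,0,0,0,0],[0,0,0,0,0,0,0]]])

```text
time: 8.9
tcp_pos: [516.4, 74.0, 77.3]
orientation: [-0.001, 0.641, 0.768, 0.001]
ft_force: [-1.6, 10.5, 1.1]
opening: 0.003
grasp_force: 5.6
```

apply_moves(motion=[[[-1.5,0,0,0,0,0,0],[0,0,0,0,0,0,0]]])

```text
time: 9.1
tcp_pos: [516.7, 72.7, 77.3]
orientation: [-0.001, 0.641, 0.768, 0.001]
ft_force: [-1.3, 11.6, 1.5]
opening: 0.003
grasp_force: 5.9
```

apply_moves(motion=[[[-1,0,0,0,0,0,0],[0,0,0,0,0,0,0]]])

```text
time: 9.3
tcp_pos: [516.9, 71.7, 77.4]
orientation: [-0.001, 0.641, 0.768, 0.001]
ft_force: [-1.4, 11.2, 0.5]
opening: -0.001
grasp_force: 5.7
```

apply_moves(motion=[[[-1,0,0,0,0,0,0],[0,0,0,0,0,0,0]]])

```text
time: 9.5
tcp_pos: [517.0, 71.0, 77.3]
orientation: [-0.001, 0.641, 0.768, 0.001]
ft_force: [-1.9, 13.5, 1.2]
opening: 0.001
grasp_force: 6.4
```

apply_moves(motion=[[[-1,0,0,0,0,0,0],[0,0,0,0,0,0,0]]])

```text
time: 9.7
tcp_pos: [517.1, 70.5, 77.3]
orientation: [-0.001, 0.641, 0.768, 0.001]
ft_force: [-0.8, 16.2, 2.8]
opening: 0.001
grasp_force: 8.5
```

```bash
python3 s.py; python3 jaw.py
```

```text
t 9.70 cy 45.38 cx -0.07 z 77.3  F 16.11 [-0.84023113 16.2317495   2.84614044]
jaw plate cy mean 165.57 min 158.5 max 172.4 n 97
{138: 8, 140: 5, 142: 11, 144: 12, 146: 12, 148: 11, 150: 0, 152: 1, 154: 2, 156: 2, 158: 5, 160: 0, 162: 1, 164: 1, 166: 0, 168: 0, 170: 0, 172: 0, 174: 0, 176: 0, 178: 0, 180: 0, 182: 0, 184: 0, 186: 0, 188: 0, 190: 0, 192: 0, 194: 0, 196: 0, 198: 0}
```

apply_moves(motion=[[[-0.5,0,0,0,0,0,0],[0,0,0,0,0,0,0]]])

```text
time: 9.95
tcp_pos: [517.1, 70.1, 77.3]
orientation: [-0.001, 0.641, 0.768, 0.001]
ft_force: [-0.5, 15.4, 1.3]
opening: 0.002
grasp_force: 7.1
```

```bash
python3 s.py; python3 jaw.py
```

```text
t 9.95 cy 45.02 cx -0.08 z 77.3  F 15.23 [-0.54380712 15.38779074  1.33968185]
jaw plate cy mean 164.89 min 158.0 max 172.3 n 103
{138: 3, 140: 5, 142: 12, 144: 11, 146: 12, 148: 10, 150: 1, 152: 4, 154: 5, 156: 4, 158: 4, 160: 0, 162: 0, 164: 0, 166: 0, 168: 0, 170: 0, 172: 1, 174: 0, 176: 0, 178: 0, 180: 0, 182: 0, 184: 0, 186: 0, 188: 0, 190: 0, 192: 0, 194: 0, 196: 0, 198: 0}
```

apply_moves(motion=[[[-0.5,0,0,0,0,0,0],[0,0,0,0,0,0,0]]])

```text
time: 10.2
tcp_pos: [517.2, 69.8, 77.3]
orientation: [-0.002, 0.641, 0.768, 0.001]
ft_force: [-1.6, 16.7, 2.5]
opening: 0.0
grasp_force: 8.3
```

```bash
python3 s.py
```

```text
t 10.20 cy 44.67 cx -0.08 z 77.3  F 16.67 [-1.58782551 16.66592285  2.54849899]
```

apply_moves(motion=[[[-0.3,0,0,0,0,0,0],[0,0,0,0,0,0,0]]])

```text
time: 10.4
tcp_pos: [517.2, 69.5, 77.3]
orientation: [-0.002, 0.641, 0.768, 0.001]
ft_force: [-0.5, 17.0, 2.3]
opening: -0.001
grasp_force: 8.4
```

```bash
python3 s.py; python3 jaw.py
```

```text
t 10.40 cy 44.42 cx -0.09 z 77.3  F 16.81 [-0.50391541 17.0024882   2.32234174]
jaw plate cy mean 164.55 min 158.0 max 171.5 n 95
{138: 3, 140: 7, 142: 11, 144: 12, 146: 11, 148: 6, 150: 2, 152: 2, 154: 3, 156: 11, 158: 0, 160: 0, 162: 1, 164: 0, 166: 1, 168: 0, 170: 0, 172: 1, 174: 0, 176: 0, 178: 0, 180: 0, 182: 0, 184: 0, 186: 0, 188: 0, 190: 0, 192: 0, 194: 0, 196: 0, 198: 0}
```

```bash
cat > prof.py <<'E'
from h import *
i=optics.camera_info("top");K,R,t=map(np.array,(i["mtx"],i["R"],i["t"]))
# sample lines at assumed z=95 along cy, averaged over several frames
cys=np.arange(130,176,1.);A=0;Zs=[]
N=3
for _ in range(N):
    p,d=optics.grab_frame("top");g=p.mean(2).astype(np.float32)
    v,u=np.mgrid[:420,:560];Zw=((np.stack([u,v,np.ones_like(u)],-1)@np.linalg.inv(K).T*d[...,None]-t)@R)[...,2].astype(np.float32)
    L=[];LZ=[]
    for cx in np.arange(-6,7,3):
        X=np.array([525.5,25.9,95])+np.outer(cys,[-.184,.983,0])+cx*np.array([.983,.184,0])
        q=np.array([proj("top",x) for x in X],np.float32)
        L.append(cv2.remap(g,q[:,0].copy(),q[:,1].copy(),cv2.INTER_LINEAR).ravel())
        LZ.append(cv2.remap(Zw,q[:,0].copy(),q[:,1].copy(),cv2.INTER_NEAREST).ravel())
    A=A+np.mean(L,0)/N;Zs.append(np.median(LZ,0))
Z=np.median(Zs,0)
print(" ".join(f"{c:.0f}:{a:.0f}/{z:.0f}" for c,a,z in zip(cys,A,Z)))
E
python3 prof.py
python3 - <<'E'
import cv2,numpy as np
import h
p=cv2.imread("pics/top0.png").mean(2).astype(np.float32)
cys=np.arange(130,176,1.);L=[]
for cx in np.arange(-6,7,3):
    X=np.array([525.5,25.9,95])+np.outer(cys,[-.184,.983,0])+cx*np.array([.983,.184,0])
    q=np.array([h.proj("top",x) for x in X],np.float32)
    L.append(cv2.remap(p,q[:,0].copy(),q[:,1].copy(),cv2.INTER_LINEAR).ravel())
print("start"," ".join(f"{c:.0f}:{a:.0f}" for c,a in zip(cys,np.mean(L,0))))
p,d=h.optics.grab_frame("scene");cv2.imwrite("pics/s2.png",cv2.resize(p[225:305,225:305,::-1],None,fx=7,fy=7,interpolation=cv2.INTER_CUBIC))
E
```

```text
130:24/433 131:29/430 132:37/430 133:50/430 134:65/426 135:78/426 136:86/104 137:88/97 138:84/95 139:76/95 140:67/97 141:55/97 142:43/92 143:30/92 144:20/92 145:14/91 146:14/91 147:17/91 148:21/91 149:27/82 150:31/82 151:35/83 152:38/80 153:40/82 154:42/83 155:42/81 156:43/84 157:47/88 158:56/94 159:67/99 160:77/100 161:86/101 162:90/101 163:93/101 164:94/101 165:93/101 166:92/100 167:91/100 168:89/101 169:87/101 170:82/101 171:74/101 172:66/84 173:60/83 174:56/81 175:57/80
start 130:159 131:159 132:159 133:158 134:155 135:149 136:134 137:116 138:96 139:81 140:75 141:77 142:83 143:91 144:96 145:96 146:91 147:84 148:77 149:74 150:74 151:73 152:73 153:72 154:72 155:72 156:71 157:71 158:72 159:72 160:73 161:75 162:78 163:80 164:81 165:83 166:83 167:80 168:72 169:60 170:46 171:33 172:22 173:16 174:13 175:13
```

View pics/s2.png

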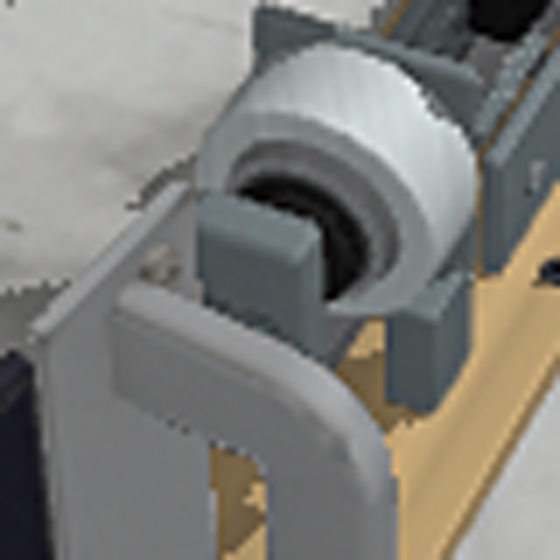

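The crop shows the pad seated in the bearing's mouth with the far jaw in front (jaw about 260,270). The bearing is partly sunk into the housing. I'll average readings and take finer steps.

```bash
cat > m.py <<'E'
from h import *
i=optics.camera_info("top");K,R,t=map(np.array,(i["mtx"],i["R"],i["t"]))
v,u=np.mgrid[:420,:560];a=np.array([-.184,.983,0]);G=np.array([525.5,25.9,0]);F=[];C=[];J=[]
for _ in range(4):
    p,d=optics.grab_frame("top");s=monitor.observe();F.append(s["ft_force"]@a);C.append((s["tcp_pos"]-G)@a)
    Q=(np.stack([u,v,np.ones_like(u)],-1)@np.linalg.inv(K).T*d[...,None]-t)@R-G;cy=Q@a
    m=(abs(Q@[.983,.184,0])<12)&(cy>152)&(cy<215)&(Q[...,2]>96)&(Q[...,2]<104);J.append(cy[m].mean())
print("t %.2f cy %.2f F %.2f +- %.2f jaw %.2f"%(s["time"],np.mean(C),np.mean(F),np.std(F),np.mean(J)))
E
python3 m.py
```

```text
t 10.85 cy 44.37 F 16.17 +- 0.94 jaw 164.43
```

apply_moves(motion=[[[-0.5,0,0,0,0,0,0],[0,0,0,0,0,0,0]]])

```text
time: 11.05
tcp_pos: [517.4, 69.0, 77.4]
orientation: [-0.002, 0.641, 0.768, 0.001]
ft_force: [-1.9, 18.7, 3.6]
opening: 0.002
grasp_force: 8.9
```

```bash
python3 m.py
```

```text
t 11.25 cy 43.87 F 17.66 +- 1.14 jaw 164.19
```

```bash
cat >> m.py <<'E'
m=(abs(Q@[.983,.184,0])<9)&(cy>-50)&(cy<-32)&(Q[...,2]>50)&(Q[...,2]<80);print("tab z %.2f n %d"%(np.median(Q[...,2][m]),m.sum()))
E
python3 m.py
```

```text
t 11.45 cy 43.91 F 17.07 +- 0.44 jaw 163.91
tab z nan n 0
  return _methods._mean(a, axis=axis, dtype=dtype,
  ret = ret.dtype.type(ret / rcount)
```

apply_moves(motion=[[[-0.4,0,0,0,0,0,0],[0,0,0,0,0,0,0]]])

```text
time: 11.65
tcp_pos: [517.5, 68.1, 77.3]
orientation: [-0.001, 0.64, 0.768, 0.001]
ft_force: [-0.5, 12.6, 1.2]
opening: 0.002
grasp_force: 6.4
```

```bash
python3 m.py
```

```text
t 11.85 cy 42.84 F 13.07 +- 0.20 jaw 162.74
tab z nan n 0
  return _methods._mean(a, axis=axis, dtype=dtype,
  ret = ret.dtype.type(ret / rcount)
```

A tooth clicked: the force dropped from 17 to 13 N, so the bearing is not bottomed yet. I'll carry on.

apply_moves(motion=[[[-0.6,0,0,0,0,0,0],[0,0,0,0,0,0,0]]])

```text
time: 12.05
tcp_pos: [517.7, 67.5, 77.3]
orientation: [-0.001, 0.64, 0.768, 0.001]
ft_force: [-1.8, 14.4, 2.1]
opening: 0.001
grasp_force: 7.0
```

```bash
sed -i '$d' m.py; python3 m.py
```

```text
t 12.25 cy 42.35 F 14.01 +- 0.57 jaw 162.34
```

apply_moves(motion=[[[-0.5,0,0,0,0,0,0],[0,0,0,0,0,0,0]]])

```text
time: 12.45
tcp_pos: [517.7, 67.2, 77.3]
orientation: [-0.001, 0.641, 0.768, 0.001]
ft_force: [-1.3, 15.5, 1.9]
opening: 0.004
grasp_force: 7.5
```

```bash
python3 m.py
```

```text
t 12.65 cy 42.05 F 14.88 +- 0.16 jaw 162.16
```

apply_moves(motion=[[[-0.6,0,0,0,0,0,0],[0,0,0,0,0,0,0]]])

```text
time: 12.85
tcp_pos: [517.8, 66.8, 77.3]
orientation: [-0.001, 0.641, 0.768, 0.001]
ft_force: [-1.4, 16.6, 1.5]
opening: 0.002
grasp_force: 8.0
```

```bash
python3 m.py
```

```text
t 13.05 cy 41.67 F 16.55 +- 0.18 jaw 161.85
```

apply_moves(motion=[[[-0.6,0,0,0,0,0,0],[0,0,0,0,0,0,0]]])

```text
time: 13.25
tcp_pos: [517.9, 66.5, 77.4]
orientation: [-0.002, 0.641, 0.768, 0.002]
ft_force: [-1.9, 16.7, 1.8]
opening: -0.003
grasp_force: 8.6
```

```bash
python3 m.py
```

```text
t 13.45 cy 41.31 F 17.18 +- 0.60 jaw 161.67
```

```bash
python3 prof.py; python3 m.py
```

```text
130:85/106 131:107/110 132:128/107 133:144/106 134:151/107 135:151/105 136:138/105 137:120/97 138:98/98 139:76/96 140:56/93 141:39/91 142:25/90 143:16/91 144:13/91 145:14/90 146:18/91 147:24/91 148:29/81 149:32/83 150:35/81 151:37/81 152:39/83 153:41/84 154:46/86 155:54/99 156:64/100 157:75/101 158:84/102 159:90/101 160:93/100 161:93/100 162:93/101 163:92/101 164:92/101 165:90/101 166:88/102 167:83/102 168:76/100 169:67/99 170:61/81 171:57/81 172:56/81 173:57/80 174:59/80 175:63/80
t 13.80 cy 41.32 F 17.32 +- 0.34 jaw 161.56
```

```bash
cat > e.py <<'E'
import h,cv2,numpy as np
def prof(p,lo,hi):
    p=p.mean(2).astype(np.float32);cys=np.arange(lo,hi,1.);L=[]
    for cx in np.arange(-6,7,3):
        X=np.array([525.5,25.9,95])+np.outer(cys,[-.184,.983,0])+cx*np.array([.983,.184,0])
        q=np.array([h.proj("top",x) for x in X],np.float32)
        L.append(cv2.remap(p,q[:,0].copy(),q[:,1].copy(),cv2.INTER_LINEAR).ravel())
    return " ".join(f"{c:.0f}:{a:.0f}" for c,a in zip(cys,np.mean(L,0)))
print(prof(cv2.imread("pics/top0.png"),166,212))
p,d=h.optics.grab_frame("top");a=cv2.imread("pics/top0.png")[200:300,185:285];b=p[200:300,185:285,::-1]
cv2.imwrite("pics/cmp.png",cv2.resize(np.hstack([a,b]),None,fx=4,fy=4,interpolation=cv2.INTER_NEAREST))
E
python3 e.py
```

```text
166:83 167:80 168:72 169:60 170:46 171:33 172:22 173:16 174:13 175:13 176:13 177:14 178:16 179:19 180:24 181:29 182:32 183:35 184:36 185:37 186:38 187:38 188:40 189:44 190:51 191:61 192:71 193:79 194:86 195:89 196:90 197:89 198:89 199:88 200:87 201:85 202:81 203:74 204:66 205:60 206:57 207:56 208:59 209:64 210:70 211:77
```

View pics/cmp.png

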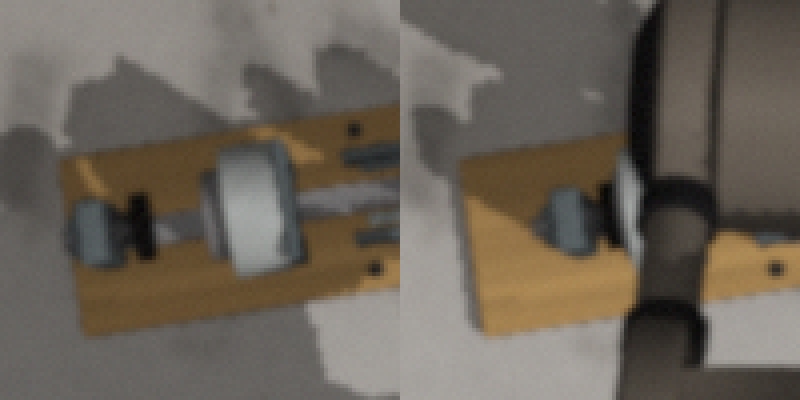

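The comparison shows the jaw advanced about 35 mm. The pad disc (black, at about 605,215 in the right half) moved about 33 mm, so the pad is compressed about 2.2 mm, or 9 N. The bearing has bottomed, and a little more is needed.

apply_moves(motion=[[[-0.6,0,0,0,0,0,0],[0,0,0,0,0,0,0]]])

```text
time: 14.05
tcp_pos: [517.9, 66.1, 77.4]
orientation: [-0.002, 0.641, 0.768, 0.002]
ft_force: [-1.7, 18.2, 1.0]
opening: -0.002
grasp_force: 9.2
```

```bash
python3 m.py
```

```text
t 14.25 cy 40.93 F 18.05 +- 0.37 jaw 161.23
```

apply_moves(motion=[[[-0.5,0,0,0,0,0,0],[0,0,0,0,0,0,0]]])

```text
time: 14.45
tcp_pos: [518.0, 65.8, 77.4]
orientation: [-0.002, 0.641, 0.768, 0.002]
ft_force: [-1.8, 18.8, 2.9]
opening: -0.001
grasp_force: 9.6
```

```bash
python3 m.py; python3 prof.py
```

```text
t 14.65 cy 40.63 F 19.57 +- 0.53 jaw 160.99
130:111/107 131:134/107 132:149/107 133:158/106 134:158/107 135:153/107 136:139/104 137:120/97 138:97/96 139:75/96 140:56/91 141:39/91 142:25/92 143:17/92 144:13/91 145:14/90 146:18/91 147:24/89 148:29/80 149:32/83 150:35/80 151:37/80 152:39/83 153:43/84 154:50/90 155:59/99 156:71/100 157:81/102 158:88/102 159:92/102 160:93/102 161:94/102 162:93/102 163:92/101 164:91/101 165:89/101 166:86/101 167:79/100 168:71/100 169:63/80 170:58/80 171:56/81 172:57/79 173:59/79 174:62/79 175:65/79
```

apply_moves(motion=[[[-0.6,0,0,0,0,0,0],[0,0,0,0,0,0,0]]])

```text
time: 15.0
tcp_pos: [518.1, 65.4, 77.4]
orientation: [-0.002, 0.641, 0.768, 0.002]
ft_force: [-0.7, 19.8, 2.4]
opening: 0.001
grasp_force: 10.1
```

```bash
python3 m.py
```

```text
t 15.20 cy 40.25 F 20.04 +- 0.41 jaw 160.76
```

apply_moves(motion=[[[-0.4,0,0,0,0,0,0],[0,0,0,0,0,0,0]]])

```text
time: 15.4
tcp_pos: [518.1, 65.2, 77.4]
orientation: [-0.002, 0.641, 0.768, 0.002]
ft_force: [-0.8, 20.8, 2.4]
opening: 0.003
grasp_force: 10.6
```

```bash
python3 m.py;python3 prof.py
```

```text
t 15.60 cy 40.03 F 20.96 +- 0.28 jaw 160.52
130:135/107 131:149/106 132:157/106 133:161/107 134:160/107 135:154/107 136:139/104 137:120/96 138:97/96 139:75/96 140:56/91 141:38/90 142:25/91 143:17/93 144:13/92 145:14/91 146:18/91 147:24/90 148:29/82 149:32/82 150:34/79 151:36/81 152:39/83 153:45/86 154:54/98 155:65/101 156:76/101 157:85/102 158:90/101 159:93/100 160:93/101 161:93/100 162:93/100 163:92/100 164:90/100 165:87/101 166:82/101 167:75/101 168:67/82 169:60/81 170:56/83 171:56/82 172:58/80 173:61/79 174:65/78 175:68/82
```

apply_moves(motion=[[[-0.4,0,0,0,0,0,0],[0,0,0,0,0,0,0],[0,0,0,0,0,0,0],[0,0,0,0,0,0,0],[0,0,0,0,0,0,0]]])

```text
time: 16.25
tcp_pos: [518.1, 65.0, 77.4]
orientation: [-0.002, 0.641, 0.768, 0.002]
ft_force: [-1.9, 21.6, 2.5]
opening: 0.002
grasp_force: 10.9
```

```bash
python3 m.py
```

```text
t 16.45 cy 39.79 F 21.43 +- 0.57 jaw 160.42
```

apply_moves(motion=[[[0,0,0,0,0,0,0],[0,0,0,0,0,0,0],[0,0,0,0,0,0,0],[0,0,0,0,0,0,0],[0,0,0,0,0,0,0]]])

```text
time: 16.95
tcp_pos: [518.1, 65.0, 77.4]
orientation: [-0.002, 0.641, 0.768, 0.002]
ft_force: [-1.5, 21.6, 2.5]
opening: 0.0
grasp_force: 10.9
```

apply_moves(motion=[[[0,0,0,0,0,0,0],[0,0,0,0,0,0,0],[0,0,0,0,0,0,0],[0,0,0,0,0,0,0],[0,0,0,0,0,0,0]]])

```text
time: 17.45
tcp_pos: [518.1, 65.0, 77.4]
orientation: [-0.002, 0.641, 0.768, 0.002]
ft_force: [-1.1, 21.9, 2.2]
opening: 0.002
grasp_force: 10.9
```

```bash
python3 m.py; python3 prof.py | grep -o "15[3-9]:[0-9]*\|16[5-9]:[0-9]*\|14[4-8]:[0-9]*" | tr '\n' ' '
```

```text
t 17.65 cy 39.79 F 21.89 +- 0.11 jaw 160.39
144:13 145:14 146:18 147:24 148:29 153:46 154:55 155:67 156:78 157:86 158:91 159:93 165:87 166:82 167:74 168:65 169:59
```

apply_moves(motion=[[[-0.3,0,0,0,0,0,0],[0,0,0,0,0,0,0],[0,0,0,0,0,0,0],[0,0,0,0,0,0,0],[0,0,0,0,0,0,0]]])

```text
time: 18.3
tcp_pos: [518.1, 64.8, 77.3]
orientation: [-0.002, 0.641, 0.768, 0.002]
ft_force: [-1.4, 23.1, 2.0]
opening: 0.001
grasp_force: 11.2
```

apply_moves(motion=[[[0,0,0,0,0,0,0],[0,0,0,0,0,0,0],[0,0,0,0,0,0,0],[0,0,0,0,0,0,0],[0,0,0,0,0,0,0]]])

```text
time: 18.8
tcp_pos: [518.2, 64.8, 77.4]
orientation: [-0.002, 0.641, 0.768, 0.002]
ft_force: [-1.3, 22.9, 3.2]
opening: 0.004
grasp_force: 11.2
```

apply_moves(motion=[[[0,0,0,0,0,0,0],[0,0,0,0,0,0,0],[0,0,0,0,0,0,0],[0,0,0,0,0,0,0],[0,0,0,0,0,0,0]]])

```text
time: 19.3
tcp_pos: [518.1, 64.8, 77.4]
orientation: [-0.002, 0.641, 0.768, 0.002]
ft_force: [-1.3, 22.7, 3.5]
opening: -0.001
grasp_force: 11.2
```

```bash
python3 m.py
```

```text
t 19.50 cy 39.62 F 22.64 +- 0.68 jaw 160.29
```

apply_moves(motion=[[[5,0,0,0,0,0,0],[7,0,0,0,0,0,0],[8,0,0,0,0,0,0],[6,0,0,0,0,0,0],[0,0,0,0,0,0,0]]])

```text
time: 20.0
tcp_pos: [513.9, 87.2, 77.3]
orientation: [0.0, 0.64, 0.768, -0.0]
ft_force: [-0.2, 0.3, 0.4]
opening: -0.002
grasp_force: 0.0
```

apply_moves(motion=[[[0,0,-25,0,0,0,0],[0,0,-30,0,0,0,0],[0,0,-15,0,0,0,0],[0,0,0,0,0,0,0],[0,0,0,0,0,0,0]]])

```text
time: 20.5
tcp_pos: [513.8, 86.6, 146.8]
orientation: [-0.0, 0.64, 0.768, -0.0]
ft_force: [-0.6, -0.1, -0.2]
opening: -0.0
grasp_force: 0.0
```

```bash
python3 s.py
```

```text
t 20.50 cy 61.78 cx -0.29 z 146.8  F 0.04 [-0.56902462 -0.06887165 -0.24204143]
```

apply_moves(motion=[[[-30,0,0,0,0,0,0],[-40,0,0,0,0,0,0],[-32.3,0,0,0,0,0,0],[0,0,0,0,0,0,0],[0,0,0,0,0,0,0]]])

```text
time: 21.0
tcp_pos: [531.7, -14.2, 145.8]
orientation: [-0.001, 0.641, 0.768, -0.001]
ft_force: [-0.3, 0.6, -0.3]
opening: 0.004
grasp_force: 0.0
```

```bash
python3 s.py; python3 m.py
```

```text
t 21.00 cy -40.60 cx -1.26 z 145.8  F 0.69 [-0.2985166   0.6412784  -0.34324364]
t 21.20 cy -39.43 F 0.17 +- 0.61 jaw 161.36
```

apply_moves(motion=[[[0,0,30,0,0,0,0],[0,0,30,0,0,0,0],[0,0,12,0,0,0,0],[0,0,0,0,0,0,0],[0,0,0,0,0,0,0]]])

```text
time: 21.7
tcp_pos: [533.1, -13.5, 76.1]
orientation: [0.0, 0.64, 0.768, 0.0]
ft_force: [0.4, -0.2, -0.4]
opening: 0.002
grasp_force: 0.0
```

```bash
python3 s.py
```

```text
t 21.70 cy -40.10 cx 0.20 z 76.1  F -0.27 [ 0.37311884 -0.20490128 -0.43630132]
```

apply_moves(motion=[[[0,0,4,0,0,0,0],[0,0,4,0,0,0,0],[0,0,3,0,0,0,0],[0,0,3,0,0,0,0],[0,0,0,0,0,0,0]]])

```text
time: 22.2
tcp_pos: [532.8, -13.9, 61.3]
orientation: [0.0, 0.64, 0.768, 0.0]
ft_force: [0.8, -0.2, 0.7]
opening: -0.001
grasp_force: 0.8
```

apply_moves(motion=[[[0,0,1.5,0,0,0,0],[0,0,0,0,0,0,0]]])

```text
time: 22.4
tcp_pos: [532.7, -13.8, 59.8]
orientation: [0.0, 0.64, 0.768, 0.0]
ft_force: [0.9, 0.6, 2.2]
opening: -0.001
grasp_force: 0.9
```

apply_moves(motion=[[[0,0,1,0,0,0,0],[0,0,0,0,0,0,0]]])

```text
time: 22.6
tcp_pos: [532.7, -13.9, 59.0]
orientation: [0.0, 0.64, 0.768, 0.0]
ft_force: [0.4, -0.0, 3.9]
opening: -0.001
grasp_force: 1.7
```

```bash
python3 s.py; sed -i 's/cy<215/cy<225/' m.py; python3 m.py
```

```text
t 22.60 cy -40.42 cx -0.25 z 59.0  F -0.11 [ 0.43596964 -0.02645146  3.94828527]
t 22.80 cy -40.42 F -0.38 +- 0.61 jaw 196.47
```

apply_moves(motion=[[[0,0,1,0,0,0,0],[0,0,0,0,0,0,0],[0,0,0,0,0,0,0],[0,0,0,0,0,0,0],[0,0,0,0,0,0,0]]])

```text
time: 23.3
tcp_pos: [532.8, -14.0, 58.8]
orientation: [0.001, 0.64, 0.768, 0.0]
ft_force: [-1.3, -0.4, 11.3]
opening: 0.0
grasp_force: 5.5
```

apply_moves(motion=[[[0,0,0,0,0,0,0],[0,0,0,0,0,0,0],[0,0,0,0,0,0,0],[0,0,0,0,0,0,0],[0,0,0,0,0,0,0]]])

```text
time: 23.8
tcp_pos: [532.9, -14.0, 58.8]
orientation: [0.001, 0.64, 0.768, 0.0]
ft_force: [-2.3, -0.4, 10.7]
opening: -0.0
grasp_force: 5.5
```

```bash
python3 s.py; sed -i 's/cy<225/cy<225/' m.py; python3 m.py; sed -i 's/130,176/130,212/' prof.py; python3 prof.py
```

```text
t 23.80 cy -40.55 cx -0.10 z 58.8  F 0.07 [-2.31052548 -0.36067482 10.65238382]
t 24.00 cy -40.55 F -0.76 +- 0.66 jaw 196.47
130:170/106 131:170/106 132:170/107 133:169/106 134:166/106 135:159/107 136:145/106 137:126/97 138:105/97 139:88/96 140:80/42 141:76/40 142:76/40 143:77/40 144:77/37 145:77/37 146:77/41 147:77/42 148:78/40 149:78/40 150:79/39 151:79/39 152:79/40 153:78/41 154:78/40 155:77/39 156:77/39 157:77/39 158:78/38 159:79/38 160:80/40 161:82/39 162:84/40 163:87/41 164:91/40 165:93/40 166:94/39 167:91/39 168:83/41 169:70/64 170:54/78 171:38/87 172:26/91 173:19/90 174:15/91 175:14/91 176:15/92 177:16/92 178:18/91 179:22/79 180:27/79 181:32/83 182:36/84 183:39/81 184:40/84 185:40/81 186:40/82 187:41/82 188:44/85 189:49/87 190:55/98 191:66/99 192:77/100 193:87/101 194:93/101 195:96/101 196:97/101 197:97/102 198:96/101 199:95/101 200:94/101 201:92/100 202:88/101 203:81/101 204:73/98 205:66/82 206:62/80 207:61/81 208:65/80 209:70/79 210:76/80 211:85/3
```

The tab is at its stop, the jaw is back at full open and the bearing has stayed in. Now I'll retreat.

apply_moves(motion=[[[0,0,-10,0,0,0,0],[0,0,-30,0,0,0,0],[0,0,-40,0,0,0,0],[0,0,-40,0,0,0,0],[0,0,0,0,0,0,0]]])

```text
time: 24.65
tcp_pos: [534.8, -14.0, 183.0]
orientation: [0.004, 0.64, 0.768, 0.002]
ft_force: [0.6, -1.0, 0.3]
opening: -0.008
grasp_force: 0.0
```

```bash
python3 s.py; python3 m.py; python3 -c "
from h import *
print(bot.job_done())"
```

```text
t 24.65 cy -40.93 cx 1.84 z 183.0  F -1.07 [ 0.63627331 -0.97081174  0.34789251]
t 24.85 cy -40.10 F 0.26 +- 0.13 jaw 196.44
the job is handed in; nothing more can be done
None
```

The job is handed in at about 25 s: the bearing was pressed home and held at an estimated 14–15 N for over a second, then the tab was pushed to its stop, the jaw sprang fully open and the bearing stayed seated; the judge's verdict was not shown.

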